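Load the curing tray under the spring shutter

TASK

Load the light-curing unit: with one fingertip press down and hold the bar along the unit's side so that its spring-closed shutter swings up, and meanwhile push the tray by its upright end plate with the other fingertip, under the raised shutter, until the tray is fully home against the stop inside. Then draw back so that the shutter closes behind it. The tray is only pushed, never gripped or lifted, and everything else on the bench stays where it is.

Things in the scene. Friction and masses are not known exactly. Their poses are not given: they have to be found in the camera images.
- unit: Light-curing unit, fixed: flat grey loading deck leading to a small white chamber. Origin on the bench, on the deck's centre line; x along the deck into the chamber (the push direction), y left, z up. In its frame, mm: deck x -125 to 205, y +-40, top z 6; two guide rails, inner faces y +-24, top z 14, x -95 to 120; chamber x 120 to 205, 84 wide, top z 63.
- mouth (a point): Middle of the lower edge of the chamber's mouth, on the deck (unit frame 120, 0, 6 mm). Opening y +-24, z 6 to 46. The shutter, an aluminium plate 4 mm thick, stands just before it at unit x 112 to 116; closed it spans y -28 to 30, z 16 to 50 and blocks the tray's body, but the tray's flat neck fits under it.
- stop (a point): Foot of the chamber's inner back wall, which stops the tray's nose (unit frame 188, 0, 6 mm).
- axle (a point): Mid-length of the shutter's axle, an 8 mm rod along unit x at y 50, z 24 mm, with bearing blocks (14 wide, 10 long, top z 30) at unit x -132 and 100. The shutter plate is to its right, across the deck; the side bar to its left.
- shutter (a joint): Shutter angle about the axle, rad: 0 closed (spring and weight return it), at most 0.85. Pressing the side bar down raises the shutter on the other side of the axle. At 0.5 and above the tray's body passes under it freely. Pressing takes about 3 N at first and 5 to 9 N at 0.6 rad.
- bar (a point): On top of the side bar, mid-length, 23 mm left of the axle; turns with the shutter. Bar: aluminium strip 5 mm thick, unit x -120 to 80, from the axle out to y 84 mm; at rest it slopes up outward by 0.3 rad (this point at z 34). A fingertip 10 to 14 mm wide centred at unit y 74, its end 21 mm above the bench, holds the shutter about 0.6 rad open. Fingertips slide along it.
- tray: Steel tray 150 mm long, about 0.18 kg, loose on the deck between the rails, x along the unit's x. Origin mid-length, on its underside. Mm along x: body with plaster tooth model 20 to 75, 42 wide, 22 high; flat neck -65 to 20, 24 wide, 6 thick; upright end plate -75 to -65, 42 wide, 38 high. Home: nose on the stop, origin at unit x 113. At the start the nose is 15 to 50 mm short of the shutter.
- end_plate (a point): Middle of the width of the tray's upright end plate, on its outer face (the face to push, towards the robot), 28 mm above the tray's underside.
- nose (a point): Middle of the lower front edge of the tray's nose (tray x 75 mm).
- model_a: Plaster dental model, 50 x 60 x 24 mm, bystander right of the unit. Origin: middle of the underside.
- model_b: Plaster dental model, 50 x 56 x 24 mm, bystander right of the unit. Origin: middle of the underside.
- resin_jar: Small jar with a white cap, 44 mm across, 50 high, bystander left of the unit. Origin: middle of the underside.
- spray_can: Spray can, 56 mm across, 170 high, bystander. Origin: middle of the underside.
- wax_knife: Spatula, 160 mm long, lying on the bench, bystander. Origin: middle of its length.
- brush: Brush, 150 mm long, lying on the bench, bystander. Origin: middle of its length.
- parts_box: Clear open box, 90 x 70 x 28 mm, bystander. Origin: middle of the underside.
- cradle: Grey handpiece cradle, 130 x 45 mm, up to 55 high, bystander. Origin: middle of the underside.
There are look-alikes about, which are no part of the job. Leave any purple or yellow look-alike of the tray alone.

How it is judged:
On the way, in this order (a step that is already met when the one before it is completed fails the run):
1. the shutter is raised by a finger on the side bar while the tray's nose is still outside it (value of joint shutter above 0.4 rad and contact force between the fingers and shutter above 0.3 N and x of nose in the frame of unit below 0.113 m), for 0.1 s.
2. the tray's nose goes under the shutter while a finger holds the bar down (value of joint shutter above 0.35 rad and contact force between the fingers and shutter above 0.3 N and x of nose in the frame of unit above 0.125 m), for 0.1 s.
At the end, for the whole second after the job is handed in: The tray lies flat on the deck with its nose within 6 mm of the stop inside the chamber, at rest, and the shutter is closed (angle under 0.05 rad) (x of nose in the frame of unit between 0.182 and 0.192 m and y of nose in the frame of unit between -0.006 and 0.006 m and value of joint shutter below 0.05 rad and angle between tray's own z axis and vertical below 0.06 rad and height (world z) of tray below 0.01 m and linear speed of tray below 0.01 m/s); the robot touches nothing.
It fails at once if the tray is lifted or tipped (more than 10 mm off the deck, or 0.2 rad) (height (world z) of tray above 0.016 m or angle between tray's own z axis and vertical above 0.2 rad).
It fails at once if one of the other things is moved by more than 20 mm (distance of any of model_a, model_b, resin_jar, spray_can, wax_knife, brush, parts_box, cradle from where it was at the start of the episode above 0.02 m).
It also fails if it takes over 32 s, if anything falls off the work surface, if the arm or the gripper's body presses on something with over 40 N, if the wrist force passes 120 N, or if a joint passes its speed limit or range.

ROBOT

A 6-joint arm with a two-finger parallel gripper is mounted at the origin on the work surface. World frame = base frame: x ahead of the robot, y to its left, z up, the work surface at z = 0. Lengths are in m, angles in rad, forces in N, time in s.
With the tool pointing down it reaches from about 0.3 to 0.775 m from the base axis. Payload 14.6 kg.
Tool frame: the origin (TCP) lies on the centre line of the jaws, within the pads' length; the fingertips stand 17 mm ahead of it and the grasp point (between the pads) lies 2 mm behind it; z points along the fingers, y is the direction in which the jaws open and shut (so a half turn about z gives the same grasp; the last joint's range is limited). The gripper opens to 94 mm and grips with 3 to 60 N. Pads are 16 mm wide; open, the fingers measure 119 mm over their backs; the gripper's body (75 mm by 177 mm) begins 78 mm behind the grasp point.
Start: joints at [-1.334, 0.3, 1.521, -0, 1.321, -0.067], TCP at [0.165, -0.525, 0.222] pointing down, gripper open.
Joint ranges: [-3.03, 3.03], [-0.79, 2.21], [0.23, 2.52], [-1.04, 4.18], [0, 3.07], [-2.55, 2.55]. Speed limits (rad/s): [2.22, 2.22, 2.57, 3.14, 3.14, 3.14].

INTERFACE

Orientations are given as [roll, pitch, yaw] about the fixed x, y, z axes, in that order (R = Rz(yaw) Ry(pitch) Rx(roll)).
In Python, from workcell import sensors, eyes, sign_off gives the robot as it stands.
- The arm moves only by the tool servo_tool, never from a script. Its argument "steps" is a list of rows, each a list of 3 entries, a list of its own where there are three numbers: the shift along the tool's x, y, z in m, then the turn, a rotation vector about the tool's x, y, z in degrees, then the opening in per cent of the stroke, from 0 (shut) to 100 (fully open). In form: [[[x, y, z], [wx, wy, wz], fingers], ...]. A call has 1 to 20 rows; each row shifts and turns the commanded pose from where the row before left it, along the tool's axes as they then stand; what a row does not reach is not made up. A row lasts 1/12 s, in which the tool goes at most 41.7 mm and 7.16 degrees, less where a joint would pass 70% of its speed; a pose out of reach is approached as far as the arm can. A call is refused whole if a number of a shift passes 0.0417 or a number of a turn 7.16, either way. A call with a gripper value outside its range is refused whole. The fingers move at their own pace and stop on an object; "squeeze" is the grip in N (left out, the last holds). Time passes only in rows, so rows that do not move let the fingers close. It gives the time, the measured TCP pose, the force and the opening at its end, in the units of the state.
- sensors.get_state(): the state, without advancing time (a new reading comes with each control period).
- eyes.snapshot(name): name is "side" or "top" or "wrist"; returns a dict with "color" (480x640x3 uint8, blue, green, red), "K" (3x3 intrinsics, pixels), "extrinsics" (4x4, takes a point from camera to world coordinates). Camera axes: x right, y down, z forward; pixel columns grow to the right and rows downward; lengths in m; the calibration is good to about 2 mm. The wrist camera is an equidistant fisheye: a pixel r from the principal point sees the ray r / f radians off the axis. A picture is of the moment at which its call begins. There is no depth.
- sign_off(): hands the job in, once; it reports no verdict.
The state is a dict: "time": time; "q": joint angles; "joint_velocities": joint speeds; "joint_efforts": joint torques, N m; "tcp_pos": TCP position; "eef_rot": TCP orientation; "wrist_force": force on the tool from outside, world axes, zero at the start; "torque": the same for the moment, N m; "gripper_width": finger opening in m.
Only numpy, scipy, OpenCV 4.12 (cv2) and the standard library are available. Lean on these libraries where they do the work, as an engineer would, in place of code of your own. Each camera call takes 0.05 s, during which the arm holds its last target.

## Working session

There is one attempt and no reset: what is moved stays moved. The work goes in short steps, Python scripts to look and compute and a tool call to move; the robot and the scene stay as the last step left them, time stands still between calls to the robot, and variables do not carry over. Pictures are saved under pics/ and viewed, and the job is handed in when it is done.

Besides the shell and the picture viewer there is one more tool, called after "Call:" as name(argument=value, ...), one argument or row to a line, values as JSON. servo_tool: Moves the arm, as the interface text tells. Its arguments: {"type":"object","properties":{"steps":{"type":"array"},"squeeze":{"type":"number"}},"required":["steps"]}

```bash
mkdir -p pics; ls; python3 - <<'E'
from workcell import sensors, eyes
import cv2,numpy as np
s=sensors.get_state();print(s)
for n in("side","top","wrist"):
    d=eyes.snapshot(n);cv2.imwrite(f"pics/{n}0.png",d["color"]);np.savez(f"{n}0.npz",**d);print(n,d["K"],d["extrinsics"])
E
```

```text
pics
{'time': 0.0, 'q': array([-1.33358872e+00,  3.00474828e-01,  1.52159106e+00, -2.74045701e-05,
        1.32069448e+00, -6.65828267e-02]), 'joint_velocities': array([ 8.55345950e-04,  4.91980633e-04,  3.15409310e-04, -2.20575109e-04,
        9.55697603e-05, -1.63225952e-03]), 'joint_efforts': array([-1.64290061e-03, -5.31811845e+01, -3.52738380e+01,  7.07996939e-02,
        2.44465994e-02, -1.35130986e-04]), 'tcp_pos': array([ 0.16446827, -0.52457508,  0.22188005]), 'eef_rot': array([-3.14042576e+00, -5.12069692e-05,  3.03797206e-01]), 'wrist_force': array([-0.21095335, -0.60014438,  0.60649351]), 'torque': array([ 0.08742064, -0.05740386,  0.02929615]), 'gripper_width': 0.0940188667002297}
side [[534.22968141   0.         320.92003122]
 [  0.         534.22968141 232.25981211]
 [  0.           0.           1.        ]] [[-0.80026555 -0.28878884  0.52552455 -0.17422224]
 [-0.5996049   0.39561219 -0.6956759   0.94503203]
 [-0.00700049 -0.87183256 -0.48975401  0.72786109]
 [ 0.          0.          0.          1.        ]]
top [[586.42818759   0.         322.18445903]
 [  0.         586.42818759 237.35322052]
 [  0.           0.           1.        ]] [[-0.01849823 -0.98399935  0.1772092   0.3533002 ]
 [-0.99981565  0.01911724  0.00178618 -0.04055477]
 [-0.00514535 -0.17714349 -0.98417159  1.20450832]
 [ 0.          0.          0.          1.        ]]
wrist [[371.64829954   0.         318.32216375]
 [  0.         371.64829954 234.69365937]
 [  0.           0.           1.        ]] [[ 2.99563490e-01 -9.17268018e-01 -2.62452090e-01  2.41028558e-01]
 [-9.54075952e-01 -2.88262972e-01 -8.15078930e-02 -5.02721650e-01]
 [-8.90636055e-04  2.74816016e-01 -9.61496419e-01  3.84304551e-01]
 [ 0.00000000e+00  0.00000000e+00  0.00000000e+00  1.00000000e+00]]
```

View pics/top0.png

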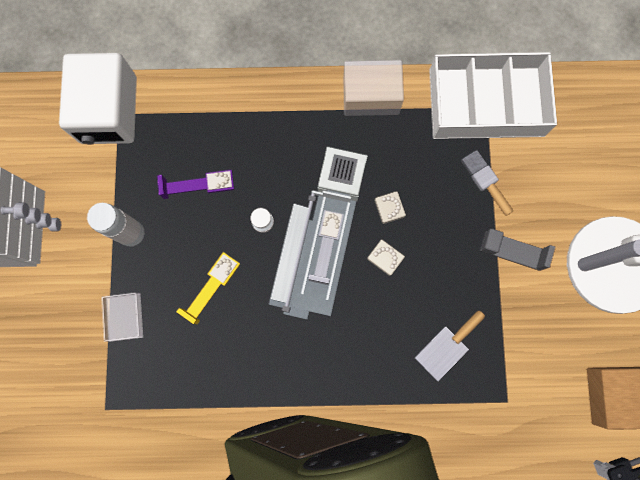

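View pics/side0.png

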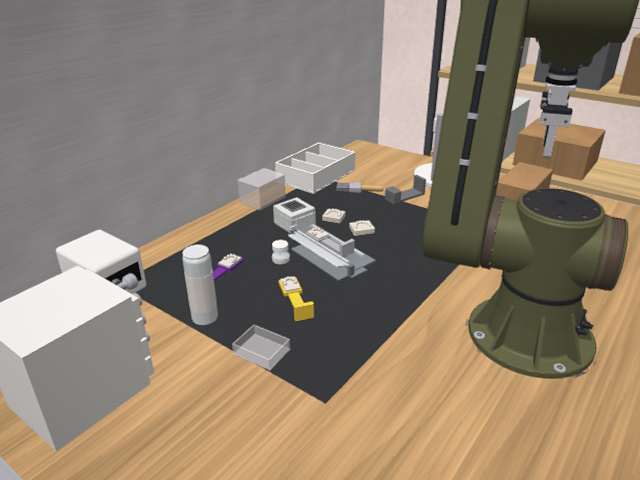

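View pics/wrist0.png

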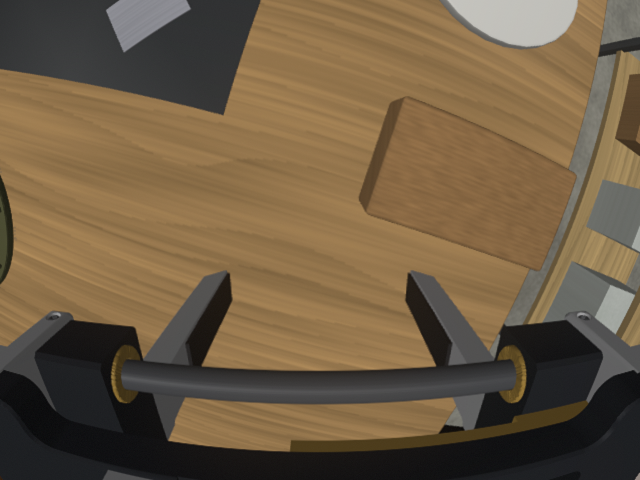

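The top view shows the unit at about (320,235), with the chamber at (342,172), the side bar at left (290,258) and the steel tray on the deck (nose about (331,220), end plate near (320,280)). The look-alikes are purple (195,184) and yellow (210,285). I'll crop in to check.

```bash
python3 - <<'E'
import cv2
im=cv2.imread("pics/top0.png")[135:330,250:400]
cv2.imwrite("pics/topc.png",cv2.resize(im,None,fx=3.07,fy=3.07,interpolation=cv2.INTER_CUBIC))
im=cv2.imread("pics/side0.png")[190:285,260:390]
cv2.imwrite("pics/sidec.png",cv2.resize(im,None,fx=6,fy=6,interpolation=cv2.INTER_CUBIC))
E
```

```text
(no output)
```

View pics/topc.png

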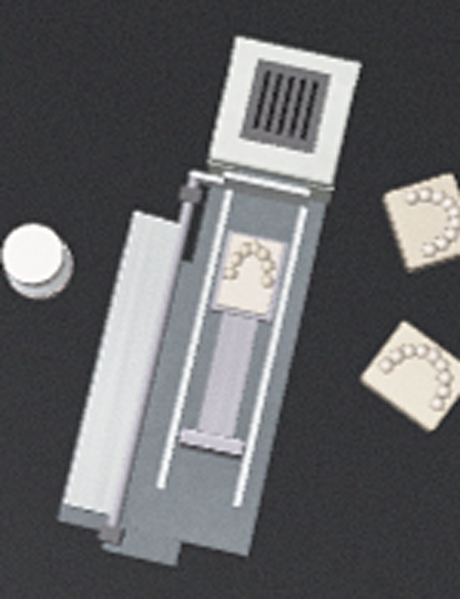

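View pics/sidec.png

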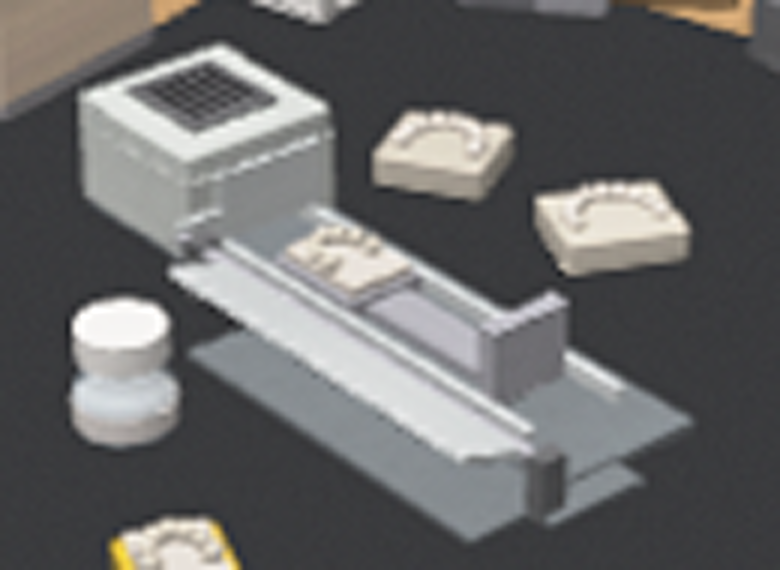

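```bash
cat > h.py <<'E'
import numpy as np,cv2
def load(n): return dict(np.load(n))
def ray(d,px,fish=False):
    K,E=d["K"],d["extrinsics"]
    x=(px[0]-K[0,2])/K[0,0];y=(px[1]-K[1,2])/K[1,1]
    if fish:
        r=np.hypot(x,y);v=np.array([x/r*np.sin(r),y/r*np.sin(r),np.cos(r)]) if r>0 else np.array([0,0,1.])
    else: v=np.array([x,y,1.])
    return E[:3,3],E[:3,:3]@v
def onz(d,px,z,fish=False):
    o,v=ray(d,px,fish);return (o+v*(z-o[2])/v[2])
def rigid(U,W):
    U=np.array(U);W=np.array(W);cu=U.mean(0);cw=W.mean(0);a=U-cu;b=W-cw
    th=np.arctan2((a[:,0]*b[:,1]-a[:,1]*b[:,0]).sum(),(a*b).sum())
    R=np.array([[np.cos(th),-np.sin(th)],[np.sin(th),np.cos(th)]]);t=cw-R@cu
    return th,t,W-(U@R.T+t)
def tounit(p,th,t):
    c,s=np.cos(th),np.sin(th);d=np.array(p)[:2]-t;return np.array([c*d[0]+s*d[1],-s*d[0]+c*d[1]])
E
python3 - <<'E'
from h import *
d=load("top0.npz")
P=[((205,42,63),(236,37)),((205,-42,63),(361,63)),((-125,-40,6),(248,556)),((-95,26,14),(162,488)),((-95,-26,14),(238,505))]
U=[];W=[]
for u,p in P:
    px=(250+(p[0]+.5)/3.07-.5,135+(p[1]+.5)/3.07-.5);U.append(np.array(u[:2])/1e3);W.append(onz(d,px,u[2]/1e3)[:2])
th,t,r=rigid(U,W);print(th,t);print(r*1e3)
for nm,p,z in(("plate L top",(180,433),.044),("plate R top",(244,441),.044),("plate bottomR",(242,455),.044),("noseL",(230,232),.028),("noseR",(286,241),.028),("bar",(100,380),.034)):
    px=(250+p[0]/3.07,135+p[1]/3.07);w=onz(d,px,z);print(nm,tounit(w,th,t)*1e3,w)
E
```

```text
-0.23995783203472515 [ 0.53794235 -0.04337481]
[[-1.06066705  0.49928754]
 [-0.71958375 -0.11365305]
 [ 0.22923217  0.3841393 ]
 [ 0.66823211 -0.65390452]
 [ 0.88278652 -0.11586927]]
plate L top [-59.660193    19.68633844] [ 0.48467023 -0.01007359  0.044     ]
plate R top [-55.65454257 -21.86640919] [ 0.47868561 -0.05138775  0.044     ]
plate bottomR [-64.79252847 -22.57938779] [ 0.46964    -0.04990856  0.044     ]
noseL [81.03850474 18.07984819] [ 0.62095583 -0.04507274  0.028     ]
noseR [ 83.20502618 -19.81564701] [ 0.61405397 -0.08239735  0.028     ]
bar [-36.07577006  79.27824247] [0.52174162 0.04220578 0.034     ]
```

Call:
servo_tool(
  steps=[
    [[0,0,0],[0,0,6.24],65],
    [[0,0,0],[0,0,6.24],65],
    [[0,0,0],[0,0,6.24],65],
    [[0,0,0],[0,0,6.24],65],
    [[0,0,0],[0,0,6.24],65],
    [[0.0093,-0.037,0.004],[0,0,0],65],
    [[0.0093,-0.037,0.004],[0,0,0],65],
    [[0.0093,-0.037,0.004],[0,0,0],65],
    [[0.0093,-0.037,0.004],[0,0,0],65],
    [[0.0093,-0.037,0.004],[0,0,0],65],
    [[0.0093,-0.037,0.004],[0,0,0],65],
    [[0.0093,-0.037,0.004],[0,0,0],65],
    [[0.0093,-0.037,0.004],[0,0,0],65],
    [[0.0093,-0.037,0.004],[0,0,0],65],
    [[0.0093,-0.037,0.004],[0,0,0],65],
    [[0.0093,-0.037,0.004],[0,0,0],65],
    [[0.0093,-0.037,0.004],[0,0,0],65],
    [[0.0093,-0.037,0.004],[0,0,0],65],
    [[0.0093,-0.037,0.004],[0,0,0],65],
    [[0.0093,-0.037,0.004],[0,0,0],65],
  ],
)

```text
time: 1.82
tcp_pos: [0.4328, -0.0171, 0.1623]
eef_rot: [-3.142, -0.0, -0.241]
wrist_force: [-0.1, -0.8, -0.1]
gripper_width: 0.0613
```

```bash
python3 - <<'E'
from h import *
from workcell import sensors, eyes
d=eyes.snapshot("wrist");cv2.imwrite("pics/wrist1.png",d["color"]);np.savez("wrist1.npz",**d)
d=eyes.snapshot("top");cv2.imwrite("pics/top1.png",d["color"])
s=sensors.get_state();print(s["time"],s["tcp_pos"],s["eef_rot"],s["q"],s["gripper_width"],s["wrist_force"])
print(tounit(s["tcp_pos"],-.24,np.array([.5379,-.0434])))
E
```

```text
1.9167 [ 0.43335073 -0.01531     0.16176347] [-3.14116539e+00  9.09354168e-04 -2.35906337e-01] [-1.20131487e-01  1.05882598e-01  1.90494919e+00  5.84962942e-04
  1.13161484e+00  1.68632242e+00] 0.06099027642459333 [ 0.44871886  0.03184436 -0.37899202]
[-0.10822975  0.00243325]
```

View pics/wrist1.png

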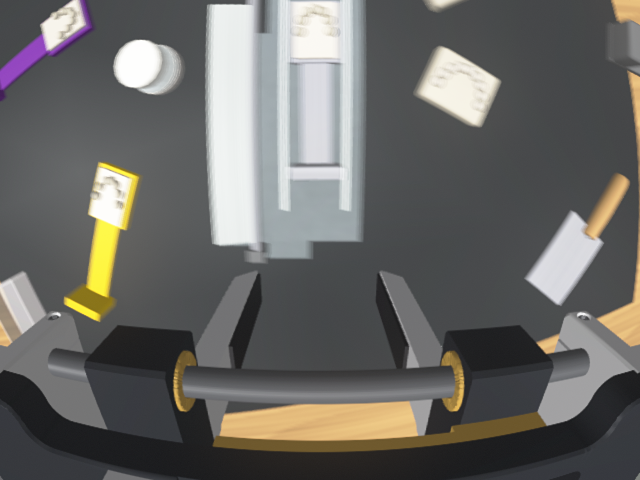

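Call:
servo_tool(
  steps=[
    [[0.004,-0.017,0.02],[0,0,0],65],
    [[0.004,-0.017,0.02],[0,0,0],65],
    [[0,0,0],[0,0,0],65],
    [[0,0,0],[0,0,0],65],
  ],
)

```text
time: 2.25
tcp_pos: [0.4476, 0.012, 0.1219]
eef_rot: [3.141, 0.002, -0.24]
wrist_force: [-0.2, -0.1, 0.4]
gripper_width: 0.0615
```

```bash
python3 - <<'E'
from h import *
from workcell import sensors, eyes
d=eyes.snapshot("wrist");cv2.imwrite("pics/wrist2.png",d["color"]);np.savez("wrist2.npz",**d)
s=sensors.get_state();print(s["time"],s["tcp_pos"],s["eef_rot"],s["q"],s["gripper_width"],s["wrist_force"])
print(tounit(s["tcp_pos"],-.24,np.array([.5379,-.0434])))
E
```

```text
2.3 [0.44802165 0.01154308 0.12271768] [ 3.14135913e+00  4.97931006e-04 -2.40459912e-01] [-5.59191004e-02  1.92520292e-01  1.90744260e+00 -1.60032970e-04
  1.04216210e+00  1.75541783e+00] 0.061125633150491424 [-0.34818185  0.13406007 -0.1163929 ]
[-0.10036237  0.03200398]
```

View pics/wrist2.png

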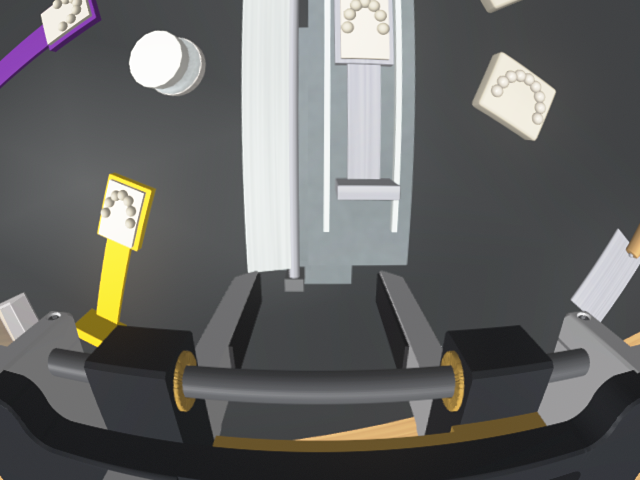

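```bash
python3 - <<'E'
from h import *
d=load("wrist2.npz");t=np.array([.5379,-.0434])
for n,p,z in(("railL",(326,231),.014),("railR",(395,231),.014),("deckR",(408,265),.006),("plate top rearL",(338,192),.044),("plate rear R",(400,192),.044),("bar corner L y84?",(248,272),.036),("block",(294,285),.03),("fingerL inner tip",(258,273),.105)):
    print(n,tounit(onz(d,p,z,True),-.24,t)*1e3)
c=cv2.resize(d["color"][150:300,230:430],None,fx=4,fy=4,interpolation=cv2.INTER_CUBIC);cv2.imwrite("pics/w2c.png",c)
E
```

```text
railL [-94.74138237  24.53376862]
railR [-94.67309029 -28.33841724]
deckR [-125.63677396  -42.84737649]
plate top rearL [-59.93093151  17.49709617]
plate rear R [-59.46925552 -23.86649185]
bar corner L y84? [-119.54340202   81.4247393 ]
block [-132.10420685   48.45649105]
fingerL inner tip [-92.30166968  61.95596914]
```

View pics/w2c.png

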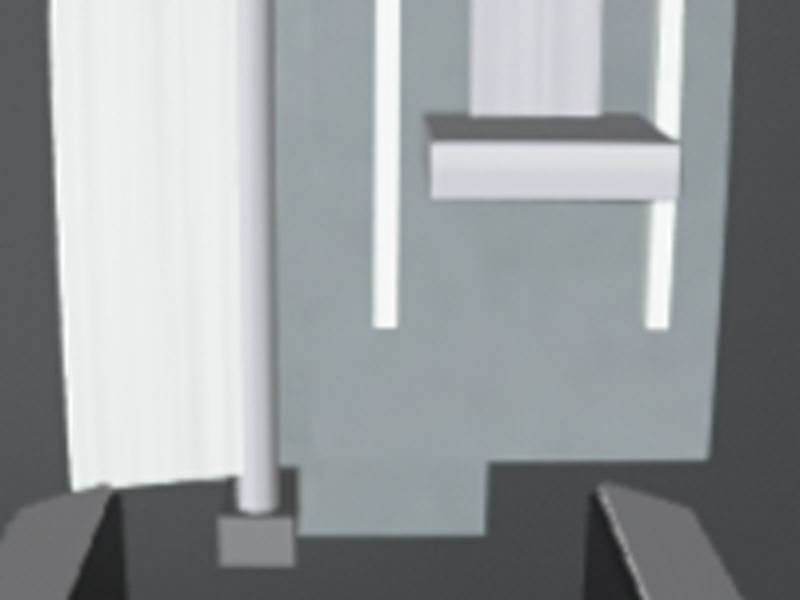

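The wrist view matches the top-view fit: x within 0.5 mm, y within 2 mm. The plate's rear face is at unit x ≈ -66 and the bar's end corner is at x ≈ -120. I'll press now.

Call:
servo_tool(
  steps=[
    [[0,-0.002,0.0125],[0,0,0],65],
    [[0,-0.002,0.0125],[0,0,0],65],
    [[0,0,0.0125],[0,0,0],65],
    [[0,0,0.0125],[0,0,0],65],
    [[0,0,0.0125],[0,0,0],65],
    [[0,0,0.0055],[0,0,0],65],
    [[0,0,0.0055],[0,0,0],65],
    [[0,0,0.0055],[0,0,0],65],
    [[0,0,0.0055],[0,0,0],65],
    [[0,0,0],[0,0,0],65],
    [[0,0,0],[0,0,0],65],
    [[0,0,0],[0,0,0],65],
  ],
)

```text
time: 3.3
tcp_pos: [0.4499, 0.0159, 0.039]
eef_rot: [-3.141, -0.002, -0.241]
wrist_force: [-0.7, 3.8, 4.7]
gripper_width: 0.061
```

```bash
python3 - <<'E'
from h import *
from workcell import sensors, eyes
d=eyes.snapshot("wrist");a=d["color"];np.savez("wrist3.npz",**d)
b=eyes.snapshot("side")["color"][190:285,260:390]
cv2.imwrite("pics/wrist3.png",a)
cv2.imwrite("pics/side3.png",cv2.resize(b,None,fx=6,fy=6,interpolation=cv2.INTER_CUBIC))
s=sensors.get_state();print(s["time"],s["tcp_pos"],s["eef_rot"],s["gripper_width"],s["wrist_force"],s["torque"])
print(tounit(s["tcp_pos"],-.24,np.array([.5379,-.0434])))
E
```

```text
3.4 [0.4499374  0.01587849 0.03905783] [-3.14068221e+00 -2.01904995e-03 -2.41068391e-01] 0.061029935133116185 [-1.26659141  2.96225369  5.73696936] [0.85360509 0.0533934  0.01206423]
[-0.09953207  0.0366705 ]
```

View pics/wrist3.png

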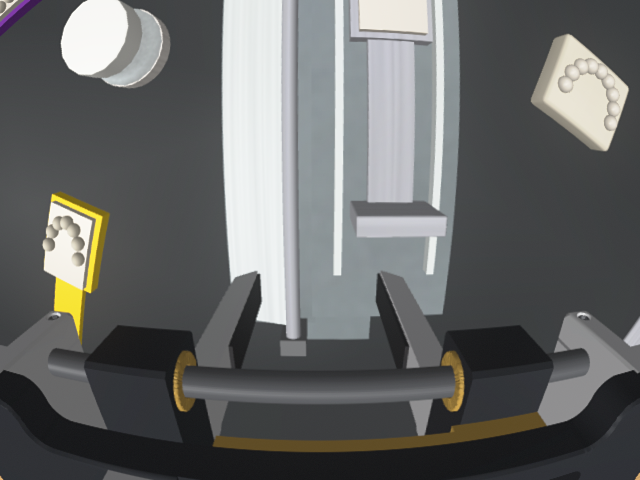

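View pics/side3.png

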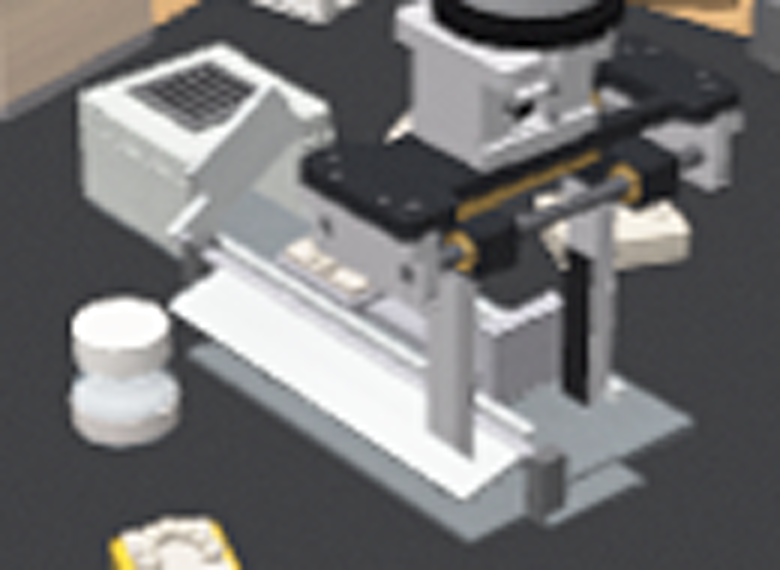

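The shutter is up and held (5.7 N on the bar, shutter tilted high in the side view), and the right finger is lined up behind the plate. Next I push.

Call:
servo_tool(
  steps=[
    [[0.005,0,0],[0,0,0],65],
    [[0.005,0,0],[0,0,0],65],
    [[0.005,0,0],[0,0,0],65],
    [[0.003,0,0],[0,0,0],65],
    [[0.003,0,0],[0,0,0],65],
    [[0.003,0,0],[0,0,0],65],
    [[0.004,0,0],[0,0,0],65],
    [[0.004,0,0],[0,0,0],65],
    [[0.004,0,0],[0,0,0],65],
    [[0.004,0,0],[0,0,0],65],
    [[0,0,0],[0,0,0],65],
  ],
)

```text
time: 4.32
tcp_pos: [0.4886, 0.0062, 0.0389]
eef_rot: [-3.141, -0.001, -0.241]
wrist_force: [-1.9, 1.9, 6.7]
gripper_width: 0.0613
```

```bash
cat > look.py <<'E'
from h import *
import sys
from workcell import sensors, eyes
n=sys.argv[1]
d=eyes.snapshot("wrist");a=d["color"]
b=eyes.snapshot("side")["color"][190:285,260:390]
b=cv2.resize(b,(400,292),interpolation=cv2.INTER_CUBIC)
a=cv2.resize(a,(400,300))
cv2.imwrite(f"pics/{n}.png",np.vstack([a,b]))
s=sensors.get_state();print(s["time"],s["tcp_pos"],s["eef_rot"],s["gripper_width"],s["wrist_force"],s["torque"])
print(tounit(s["tcp_pos"],-.24,np.array([.5379,-.0434])))
E
python3 look.py p4
```

```text
4.4167 [0.48858223 0.0062056  0.03899464] [-3.14100703e+00 -1.40038725e-03 -2.41045120e-01] 0.061403644672793654 [-1.54244092  2.0478048   5.71415305] [0.56947181 0.31675701 0.04744988]
[-0.0596956   0.03646084]
```

View pics/p4.png

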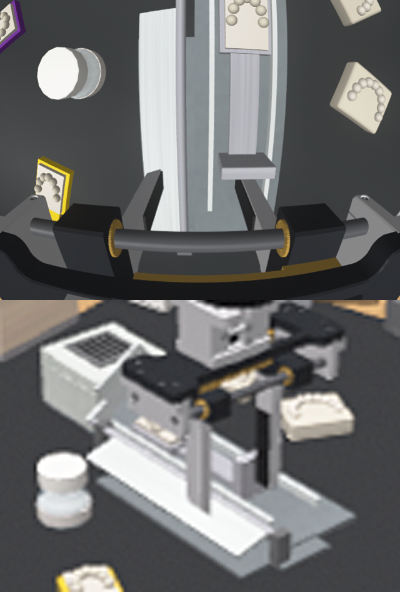

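The finger is against the plate and the shutter is still up, with the nose at about 98. I'll carry on.

Call:
servo_tool(
  steps=[
    [[0.004,0,0],[0,0,0],65],
    [[0.005,0,0],[0,0,0],65],
    [[0.005,0,0],[0,0,0],65],
    [[0.005,0,0],[0,0,0],65],
    [[0.005,0,0],[0,0,0],65],
    [[0.005,0,0],[0,0,0],65],
    [[0.005,0,0],[0,0,0],65],
    [[0.005,0,0],[0,0,0],65],
    [[0.005,0,0],[0,0,0],65],
    [[0.005,0,0],[0,0,0],65],
    [[0.004,0,0],[0,0,0],65],
    [[0,0,0],[0,0,0],65],
  ],
)

```text
time: 5.42
tcp_pos: [0.5401, -0.0065, 0.039]
eef_rot: [-3.141, -0.001, -0.241]
wrist_force: [-2.3, 1.6, 5.9]
gripper_width: 0.0611
```

```bash
python3 look.py p5
```

```text
5.5167 [ 0.54006245 -0.00643728  0.03908196] [-3.14101638e+00 -1.41734360e-03 -2.40950567e-01] 0.06099614693769918 [-2.11781194  2.77284528  5.64139828] [0.6133424  0.31056255 0.05511774]
[-0.00668566  0.03641732]
```

View pics/p5.png

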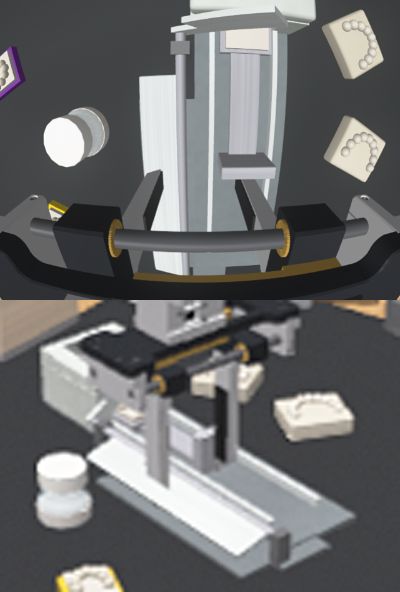

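The body is passing under the shutter, with the nose at about 151. About 36 mm is left.

Call:
servo_tool(
  steps=[
    [[0.004,0,0],[0,0,0],65],
    [[0.005,0,0],[0,0,0],65],
    [[0.005,0,0],[0,0,0],65],
    [[0.005,0,0],[0,0,0],65],
    [[0.005,0,0],[0,0,0],65],
    [[0.004,0,0],[0,0,0],65],
    [[0.003,0,0],[0,0,0],65],
    [[0.002,0,0],[0,0,0],65],
    [[0.001,0,0],[0,0,0],65],
    [[0,0,0],[0,0,0],65],
  ],
)

```text
time: 6.35
tcp_pos: [0.5725, -0.0145, 0.039]
eef_rot: [-3.141, 0.0, -0.241]
wrist_force: [-3.9, 2.4, 6.1]
gripper_width: 0.0608
```

```bash
python3 look.py p6
```

```text
6.45 [ 0.57256075 -0.01448373  0.03900428] [-3.14118559e+00 -2.33508923e-04 -2.40828460e-01] 0.06110813501887692 [-5.05365906  2.52152012  5.65301761] [0.59857356 0.82463429 0.13563837]
[0.02679383 0.03632642]
```

View pics/p6.png

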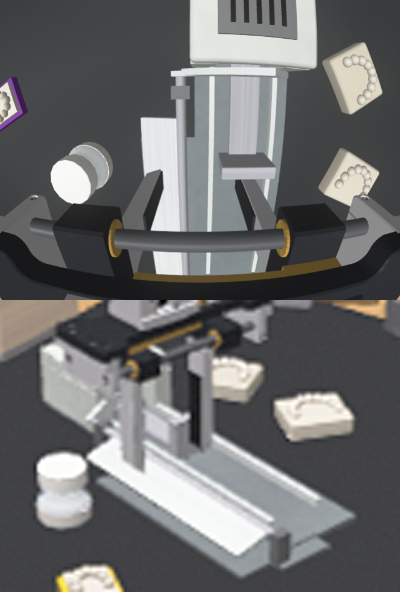

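Call:
servo_tool(
  steps=[
    [[0.001,0,0],[0,0,0],65],
    [[0.001,0,0],[0,0,0],65],
    [[0,0,0],[0,0,0],65],
  ],
)

```text
time: 6.7
tcp_pos: [0.5737, -0.0147, 0.039]
eef_rot: [-3.141, 0.002, -0.241]
wrist_force: [-10.5, 4.1, 11.1]
gripper_width: 0.0611
```

Call:
servo_tool(
  steps=[
    [[0.001,0,0],[0,0,0],65],
    [[0,0,0],[0,0,0],65],
  ],
)

```text
time: 6.87
tcp_pos: [0.5739, -0.0148, 0.039]
eef_rot: [-3.141, 0.004, -0.241]
wrist_force: [-19.0, 6.6, 16.1]
gripper_width: 0.0612
```

The push force climbs steadily (5 to 10 to 19 N) while the position stays put, so the tray is on the stop. I'll draw straight back first, then lift.

Call:
servo_tool(
  steps=[
    [[-0.003,0,0],[0,0,0],65],
    [[-0.006,0,0],[0,0,0],65],
    [[-0.008,0,0],[0,0,0],65],
    [[-0.008,0,0],[0,0,0],65],
    [[0,0,-0.004],[0,0,0],65],
    [[0,0,-0.005],[0,0,0],65],
    [[0,0,-0.005],[0,0,0],65],
    [[0,0,-0.006],[0,0,0],65],
    [[0,0,-0.015],[0,0,0],65],
    [[-0.01,0,-0.025],[0,0,0],65],
    [[-0.02,0,-0.03],[0,0,0],65],
    [[-0.03,0,-0.025],[0,0,0],65],
    [[-0.03,0,0],[0,0,0],65],
    [[-0.03,0,0],[0,0,0],65],
    [[0,0,0],[0,0,0],65],
    [[0,0,0],[0,0,0],65],
  ],
)

```text
time: 8.2
tcp_pos: [0.4343, 0.0196, 0.1538]
eef_rot: [-3.141, -0.001, -0.24]
wrist_force: [0.4, -0.6, 0.8]
gripper_width: 0.0614
```

```bash
python3 look.py p7; python3 - <<'E'
from h import *
from workcell import eyes
d=eyes.snapshot("top");np.savez("top8.npz",**d);cv2.imwrite("pics/top8.png",d["color"])
a=cv2.resize(d["color"][135:330,250:400],None,fx=3.07,fy=3.07,interpolation=cv2.INTER_CUBIC)
d=eyes.snapshot("wrist");np.savez("wrist8.npz",**d);b=d["color"];cv2.imwrite("pics/w8.png",b)
cv2.imwrite("pics/t8c.png",a)
E
```

```text
8.3 [0.43541253 0.01933059 0.15345311] [-3.14146365e+00 -9.46901443e-04 -2.40768952e-01] 0.061018670695769786 [-0.02182733 -0.37780076 -0.68583163] [ 0.0066447  -0.01412505  0.0208407 ]
[-0.1144612   0.03657106]
```

View pics/w8.png

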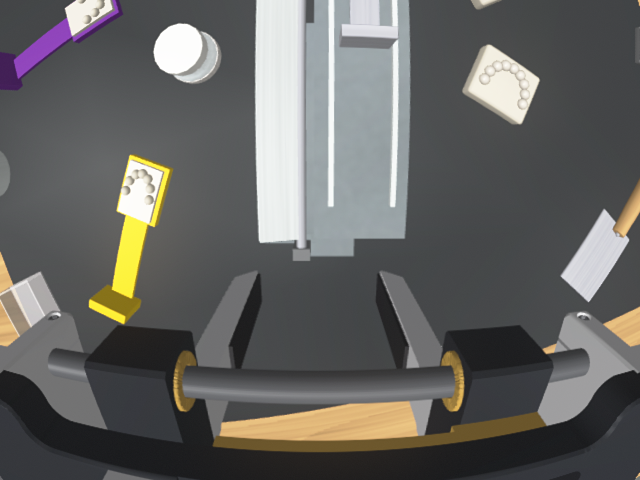

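View pics/p7.png

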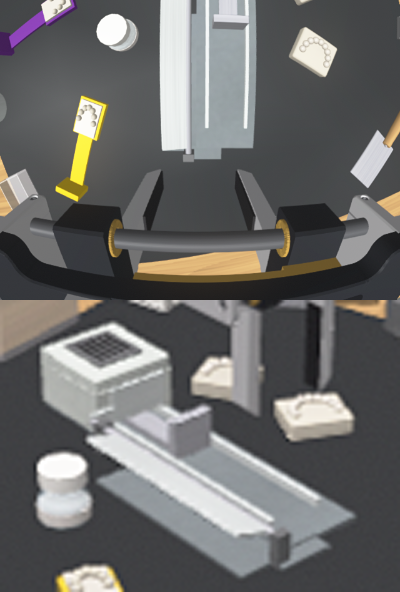

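View pics/top8.png

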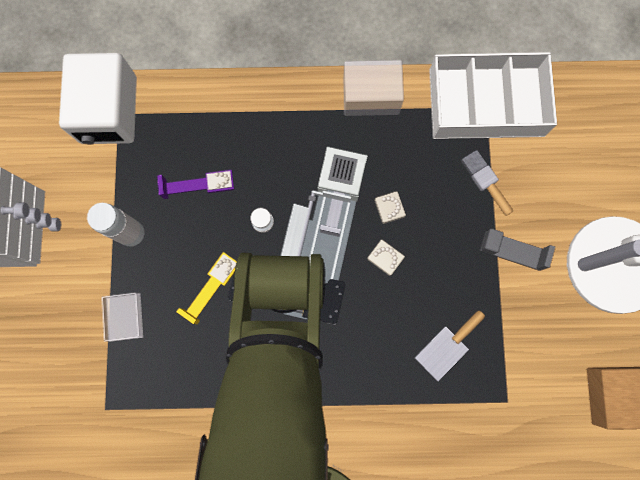

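Shutter is closed and nothing else has moved. Next I measure where the plate sits and check the tray.

```bash
python3 - <<'E'
from h import *
t=np.array([.5379,-.0434]);d=load("wrist8.npz")
cv2.imwrite("pics/w8c.png",cv2.resize(d["color"][0:60,310:420],None,fx=7,fy=7,interpolation=cv2.INTER_CUBIC))
for p in((342,47),(397,47)):print(tounit(onz(d,p,.044,True),-.24,t)*1e3)
im=load("top8.npz")["color"]
cv2.imwrite("pics/t8c.png",cv2.resize(im[180:255,290:370],None,fx=7,fy=7,interpolation=cv2.INTER_CUBIC))
E
```

```text
[29.07122018 17.47035344]
[ 30.95259898 -22.86477312]
```

View pics/w8c.png

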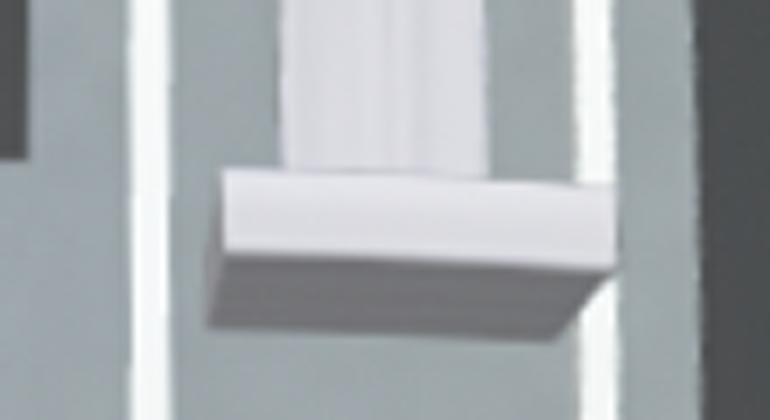

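View pics/t8c.png

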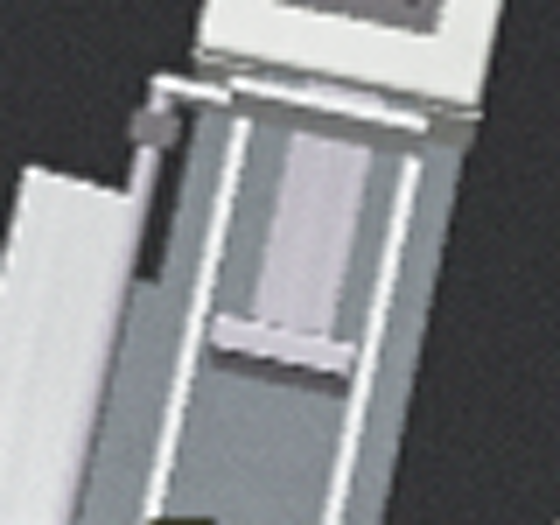

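```bash
python3 - <<'E'
from h import *
t=np.array([.5379,-.0434]);d=load("wrist8.npz")
for p in((222,252),(612,269),(222,170),(612,184)):print("w",tounit(onz(d,(310+p[0]/7-.4,p[1]/7-.4),.044,True),-.24,t)*1e3)
d=load("top8.npz")
for p in((210,346),(348,378),(217,314),(355,345)):print("t",tounit(onz(d,(290+p[0]/7-.4,180+p[1]/7-.4),.044),-.24,t)*1e3)
d0=load("top0.npz") # same px reference for bar left back corner and box shifts
diff=np.abs(d["color"].astype(int)-d0["color"]).max(2)
for n,(x,y,w,h) in dict(jar=(245,205,30,30),A=(370,188,40,40),B=(365,238,40,40),can=(85,200,65,50),box=(98,288,50,58)).items(): print(n,(diff[y:y+h,x:x+w]>40).sum())
E
```

```text
w [37.9127483  17.92426553]
w [ 38.01421368 -22.98900563]
w [47.15960889 17.8706433 ]
w [ 47.71601992 -23.16754651]
t [37.98062875 19.43028874]
t [ 37.51723122 -21.35732651]
t [47.59198101 19.53282325]
t [ 47.39924094 -21.24908079]
jar 0
A 0
B 0
can 0
box 0
```

```bash
python3 -c "
from workcell import sign_off;print(sign_off())"
```

```text
the job is handed in; nothing more can be done
None
```

The tray is home in the light-curing unit, the shutter is closed behind it, and I handed the job in after about 8.5 s of robot time (limit 32 s).

**What I did:** With the tool pointing down and the jaws set about 74 mm apart, I pressed the side bar with the left fingertip. The shutter swung up while the nose was still about 28 mm short of it. With the bar held down (about 5.7 N), I pushed the end plate with the right fingertip until the force rose to about 19 N with no further movement. I then drew straight back and lifted clear.

**Last checks:**
- **Tray:** in both the top and wrist views the plate's outer face is at unit x of about 37.5–38 mm, which puts the nose at 187.5–188 mm, on the stop. The tray looks flat and straight.
- **Sideways position:** the top view puts the tray centre at about y -1 mm and the wrist view at about y -2.5 mm. The wrist camera had the same 2 mm offset on the deck itself, and both are inside the 6 mm limit.
- **Shutter:** it looks closed in both views. I judged this by eye and did not measure the angle. The raised angle was not measured either.
- **Surroundings:** the jar, both models, the can and the box show no change in the top view. The brush, wax knife and cradle I only compared by eye, and they look unmoved.
- **Robot:** it is clear of everything, and the wrist force reads about zero.

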